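# Hang up the parts caddy and hold the recessed reset

### The arm

A 6-joint arm with a two-finger parallel gripper is mounted at the origin on the work surface. World frame = base frame: x ahead of the robot, y to its left, z up, the work surface at z = 0. Lengths are in m, angles in rad, forces in N, time in s.
With the tool pointing down it reaches from about 0.4 to 0.825 m from the base axis. Payload 7 kg.
Tool frame: the origin (TCP) lies midway between the tips of the shut fingers; the grasp point (between the pads) lies 19 mm behind it; y points along the fingers, z is the direction in which the jaws open and shut, and the axes are right-handed (so a half turn about y gives the same grasp; the last joint's range is limited). The gripper opens to 88 mm and grips with 3 to 60 N. Pads are 19 mm wide; open, the fingers measure 130 mm over their backs; the gripper's body (78 mm by 193 mm) begins 47 mm behind the grasp point.
Start: joints at [-0.906, 0.359, 0.012, 0, -1.224, -0.288], TCP at [0.248, -0.628, 0.227] pointing down, gripper open.
Joint ranges: [-3.07, 3.07], [-1.43, 2.12], [-1.02, 1.25], [-3.03, 1.67], [-3.05, -0], [-3.03, 3.03]. Speed limits (rad/s): [2.39, 2.39, 3.01, 3.14, 3.14, 3.14].

### API

Orientations are given as [roll, pitch, yaw] about the fixed x, y, z axes, in that order (R = Rz(yaw) Ry(pitch) Rx(roll)).
In Python, from station import arm gives the robot as it stands.
- The arm moves only by the tool move_arm, never from a script. Its argument "deltas" is a list of rows, each an object with "dp": the shift along the tool's x, y, z in mm, a list of three; "rotation": the turn, a rotation vector about the tool's x, y, z in degrees, a list of three. A call has 1 to 5 rows; each row shifts and turns the pose as measured when the row begins, along the tool's axes as they then stand; what a row does not reach is not made up. A row lasts 1/12 s, in which the tool goes at most 41.7 mm and 7.16 degrees, less where a joint would pass 70% of its speed; a pose out of reach is approached as far as the arm can. A call is refused whole if a number of a shift passes 41.7 or a number of a turn 7.16, either way. A call with a gripper value outside its range is refused whole. "jaw" is the closure in counts, from 0 (fully open) to 255 (shut), set as the call begins (left out, the last holds). The fingers move at their own pace and stop on an object; "squeeze" is the grip in N (left out, the last holds). Time passes only in rows, so rows that do not move let the fingers close. It gives the time, the measured TCP pose, the force and the opening at its end, in the units of the state.
- arm.get_state(): the state, without advancing time (a new reading comes with each control period).
- arm.grab_frame(name): name is "scene" or "top"; returns a dict with "pixels" (400x640x3 uint8, red, green, blue), "z_map" (400x640 float32, m along the optical axis (not along the pixel's ray), 0 where there is no reading), "fx", "fy", "cx", "cy" (pixels), "k1" (the pictures are not rectified: a ray, as slopes to the right and down, at radius r is drawn at 1 + k1 r^2 times it, then the intrinsics apply), "cam_to_world" (4x4, takes a point from camera to world coordinates). Camera axes: x right, y down, z forward; pixel columns grow to the right and rows downward; lengths in m; the calibration is good to about 2 mm. A picture is of the moment at which its call begins.
- arm.job_done(): hands the job in, once; it reports no verdict.
The state is a dict: "t": time; "q": joint angles; "qd": joint speeds; "joint_efforts": joint torques, N m; "eef_pos": TCP position; "ee_rot": TCP orientation; "force": force on the tool from outside, world axes, zero at the start; "moment": the same for the moment, N m; "width": finger opening in m.
Only numpy, scipy, OpenCV 4.12 (cv2) and the standard library are available. Lean on these libraries where they do the work, as an engineer would, in place of code of your own. Each camera call takes 0.05 s, during which the arm holds its last target.

### The job

The parts caddy is standing on the instrument's cover, over its reset hole: hang the caddy by its slotted handle on the hook of the stand and let go of it. Then take the stylus from its wooden block, reach its thin end down through the hole and press the recessed reset button fully down, and finish while still gripping the stylus and holding the button down. Touch the button with nothing but the stylus, and leave the spool, jar and small tray where they are.

Things in the scene. Friction and masses are not known exactly. Their poses are not given: they have to be found in the camera images.
- caddy_handle (a point): Centre of the caddy's handle strip: 10 mm thick (x), 120 mm long (y), 36 mm high; this point is 18 mm below its top, 118 mm above the caddy's underside. x is the plate's normal, z up. The hook goes through the window under the strip along x, either way round. Pinch the strip some 30 mm to one side of its middle: at the middle the fingers would meet the hook's tip.
- caddy: Grey parts caddy, loose, 0.2 to 0.4 kg: tray 80 x 120 mm (x, y), 40 mm high, with an upright plate 10 mm thick across its middle, 120 mm wide (y), 136 mm high. Window in the plate 92 mm wide, 45 to 100 mm above the underside; the handle strip lies above it. Origin at the centre of the underside. Starts on the instrument, over the reset hole, underside 85 mm above the bench.
- hook_seat (a point): Top of the lowest point of the steel hook, where a hung handle rests, 215 mm above the bench. 10 mm round bar, open towards its own -x: there it rises to a tip that ends 27 mm in front of the seat, its top 16 mm higher than the seat; towards +x it slopes up 30 mm to a 16 mm post 88 mm behind the seat. z up. Below the seat is only the base plate.
- hook_stand: Fixed stand of that hook; origin on the bench under the seat, same axes; base plate 150 x 90 x 12 mm, from 30 mm in front (-x) to 120 mm behind the seat.
- reset_hole (a point): Centre of the mouth of the reset hole, a round hole 18 mm in diameter in the middle of the instrument's flat cover, 85 mm above the bench. z up, x and y along the cover's sides. The button lies 18 mm below the mouth.
- instrument: Fixed bench instrument, a low box 220 x 220 x 85 mm with an aluminium cover; origin at the centre of its underside, its front window towards -x.
- button_top (a point): Centre of the top of the recessed white reset button, 15 mm in diameter, at the bottom of the hole; moves down with it.
- reset_button (a joint): Travel of the reset button in m: 0 up, 0.006 fully down; a spring pushes it back, about 5 N at full travel, nothing before it is touched.
- stylus_grip (a point): Centre of the black stylus handle, 15 mm in diameter, 70 mm long, above a steel shaft 7 mm in diameter, 75 mm long (145 mm overall, loose, 40 g). z runs from tip to handle. This point is 110 mm from the tip, 35 mm above the handle's lower shoulder. Starts upright, its shoulder resting on the block's top, this point 115 mm above the bench.
- stylus_tip (a point): Flat end of the stylus shaft.
- stylus: The same stylus; origin at the tip, z towards the handle.
- block_top (a point): Centre of the top of the fixed wooden block, 60 x 60 x 80 mm, at the mouth of its upright 11 mm hole (through to the bench) in which the stylus stands: lift the stylus 75 mm to clear it.
- spool: Metal spool, 60 mm in diameter, 44 mm high; origin at its underside. Leave alone.
- flux_jar: Closed jar, 50 mm in diameter, 55 mm high; origin at its underside. Leave alone.
- bits_tray: Small black open tray, 60 x 90 x 22 mm, beyond the instrument; origin at its underside. Leave alone.
Things that resemble listed ones, but are neither listed nor needed, are in the scene too. What is meant by the caddy is not purple, and is the smaller of those in its own colour. What is shaped like the hook_stand but orange is not meant.

How it is judged:
By the outcome, as a careful person would: the job done as asked, in the order asked, and still so for the second after the job is handed in, while the arm keeps its last pose, push and grip.
It also fails if it takes over 56 s, if anything falls off the work surface, if the arm or the gripper's body presses on something with over 40 N, if the wrist force passes 120 N, or if a joint passes its speed limit or range.

## Working session

There is one attempt and no reset: what is moved stays moved. The work goes in short steps, Python scripts to look and compute and a tool call to move; the robot and the scene stay as the last step left them, time stands still between calls to the robot, and variables do not carry over. Pictures are saved under pics/ and viewed, and the job is handed in when it is done.

Besides the shell and the picture viewer there is one more tool, called after "Request:" by a JSON object that holds its "op" and its "data", one argument or row to a line. move_arm: Moves the arm, as the interface text tells. Its arguments: {"type":"object","properties":{"deltas":{"type":"array","items":{"type":"object","properties":{"dp":{"type":"array","items":{"type":"number"}},"rotation":{"type":"array","items":{"type":"number"}}}}},"jaw":{"type":"number"},"squeeze":{"type":"number"}},"required":["deltas"]}

```bash
mkdir -p pics; ls
cat > h.py <<'E'
import numpy as np,cv2,pickle
from station import arm
def grab(n,tag):
    f=arm.grab_frame(n); pickle.dump(f,open(f'pics/{tag}.pkl','wb'))
    cv2.imwrite(f'pics/{tag}.png',f['pixels'][:,:,::-1]); return f
def load(tag): return pickle.load(open(f'pics/{tag}.pkl','rb'))
def cloud(f):
    H,W=f['z_map'].shape
    K=np.array([[f['fx'],0,f['cx']],[0,f['fy'],f['cy']],[0,0,1.]])
    u,v=np.meshgrid(np.arange(W),np.arange(H))
    xd=(u-f['cx'])/f['fx'];yd=(v-f['cy'])/f['fy']
    x,y=xd.copy(),yd.copy()
    for _ in range(20):
        s=1+f['k1']*(x*x+y*y);x=xd/s;y=yd/s
    z=f['z_map'];P=np.stack([x*z,y*z,z,np.ones_like(z)],-1)
    P=(P@np.array(f['cam_to_world']).T)[...,:3]
    P[z<=0]=np.nan
    return P
E
python3 - <<'E'
from h import *
for n in('scene','top'):
    f=grab(n,n+'0');print(n,f['fx'],f['fy'],f['cx'],f['cy'],f['k1'],np.round(f['cam_to_world'],3).tolist())
print(arm.get_state())
E
```

```text
pics
scene 471.65910643397706 471.65910643397706 327.58777552780396 200.51509174911877 -0.028508262853732598 [[-0.59, 0.585, -0.557, 1.265], [0.808, 0.422, -0.413, 0.467], [-0.007, -0.693, -0.721, 1.104], [0.0, 0.0, 0.0, 1.0]]
top 446.22416642010063 446.22416642010063 316.82354290609993 200.56281174730174 0.01940211328406195 [[-0.005, -0.994, 0.105, 0.359], [-1.0, 0.003, -0.012, -0.071], [0.011, -0.105, -0.994, 1.559], [0.0, 0.0, 0.0, 1.0]]
{'t': 0.1, 'q': array([-9.05915503e-01,  3.59306475e-01,  1.12077302e-02, -2.85949874e-04,
       -1.22409888e+00, -2.88100836e-01]), 'qd': array([-0.00140599, -0.00102819,  0.00096227,  0.00095172, -0.00012757,
        0.00161915]), 'joint_efforts': array([-1.04226827e-03, -5.84162199e+01,  2.93752849e+01,  7.01546565e+00,
        1.01941256e-02, -6.34711841e-05]), 'eef_pos': array([ 0.24817849, -0.62728384,  0.22575105]), 'ee_rot': array([-1.56937640e+00,  1.40435102e-04,  3.76682735e-01]), 'force': array([ 0.99231466, -0.59064663, -0.4405265 ]), 'moment': array([ 0.04375632, -0.03966612, -0.01595382]), 'width': 0.0878569760429898}
```

View pics/scene0.png

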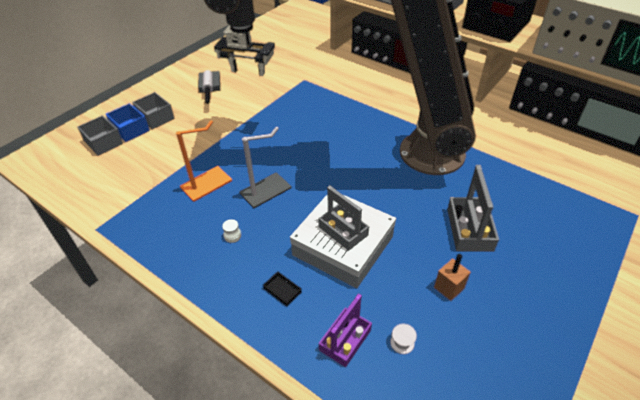

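View pics/top0.png

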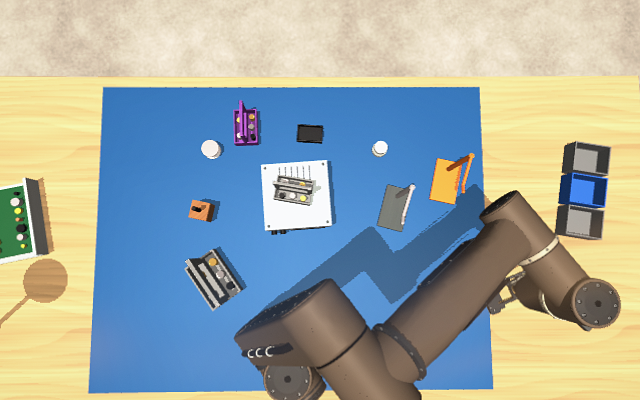

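Caddies: grey at scene (345,215) standing on the instrument, larger grey at (478,215), purple at (345,330). The one meant is the first, since it is grey, the smaller of the two, and over the hole. Stands: grey at (265,165), orange at (205,160). The grey one is meant. I'll confirm with crops and the point cloud.

Run:
```python
from h import *
a=cv2.imread('pics/scene0.png');b=cv2.imread('pics/top0.png')
c1=cv2.resize(a[110:300,160:400],None,fx=3,fy=3,interpolation=cv2.INTER_CUBIC)
cv2.imwrite('pics/c1.png',c1)
c2=cv2.resize(b[130:330,170:420],None,fx=3,fy=3,interpolation=cv2.INTER_CUBIC)
cv2.imwrite('pics/c2.png',c2)
for t in('scene0','top0'):
    f=load(t);P=cloud(f);m=np.isfinite(P[...,0])
    R=P[...,0];print(t,m.mean())
    def box(x0,x1,y0,y1,z0,z1):
        return m&(P[...,0]>x0)&(P[...,0]<x1)&(P[...,1]>y0)&(P[...,1]<y1)&(P[...,2]>z0)&(P[...,2]<z1)
    # components above bench
    k=box(0.15,0.95,-.6,.6,.015,.5).astype(np.uint8)
    n,l,s,c=cv2.connectedComponentsWithStats(k)
    for i in range(1,n):
        if s[i,4]>60:
            q=P[l==i];print(np.round(c[i]),s[i,4],'min',np.round(q.min(0),3),'max',np.round(q.max(0),3))
```

```text
scene0 0.99568359375
[246.  14.] 437 min [ 0.214 -0.6    0.389] max [ 0.293 -0.578  0.499]
[262.  55.] 473 min [ 0.178 -0.599  0.231] max [ 0.277 -0.526  0.338]
[437.  94.] 3997 min [ 0.15  -0.051  0.136] max [0.255 0.114 0.5  ]
[189. 157.] 501 min [ 0.523 -0.594  0.015] max [ 0.667 -0.508  0.248]
[253. 159.] 446 min [ 0.429 -0.397  0.015] max [ 0.559 -0.335  0.25 ]
[474. 216.] 2552 min [0.167 0.166 0.015] max [0.362 0.354 0.198]
[205. 185.] 85 min [ 0.58  -0.58   0.015] max [ 0.64  -0.498  0.021]
[343. 236.] 6094 min [ 0.418 -0.133  0.015] max [0.656 0.101 0.226]
[231. 230.] 301 min [ 0.682 -0.331  0.016] max [ 0.729 -0.28   0.062]
[453. 277.] 917 min [0.453 0.268 0.015] max [0.525 0.34  0.153]
[281. 287.] 229 min [ 0.731 -0.11   0.015] max [ 0.797 -0.016  0.03 ]
[345. 332.] 1525 min [0.723 0.118 0.015] max [0.846 0.203 0.142]
[404. 335.] 441 min [0.674 0.252 0.016] max [0.734 0.31  0.049]
top0 0.99598828125
[244. 125.] 621 min [0.72  0.119 0.015] max [0.844 0.202 0.147]
[209. 148.] 229 min [0.673 0.251 0.034] max [0.731 0.309 0.052]
[379. 148.] 185 min [ 0.678 -0.329  0.015] max [ 0.724 -0.283  0.063]
[459. 169.] 359 min [ 0.521 -0.592  0.015] max [ 0.66  -0.521  0.251]
[295. 196.] 4475 min [ 0.406 -0.132  0.016] max [0.652 0.098 0.229]
[404. 201.] 296 min [ 0.428 -0.403  0.015] max [ 0.558 -0.337  0.25 ]
[201. 210.] 415 min [0.451 0.266 0.015] max [0.519 0.337 0.156]
[211. 279.] 1560 min [0.157 0.166 0.015] max [0.356 0.352 0.2  ]
[525. 292.] 472 min [ 0.213 -0.6    0.391] max [ 0.287 -0.58   0.5  ]
[497. 305.] 268 min [ 0.177 -0.6    0.29 ] max [ 0.233 -0.544  0.342]
[261. 318.] 294 min [ 0.15  -0.024  0.176] max [0.247 0.109 0.5  ]
```

View pics/c1.png

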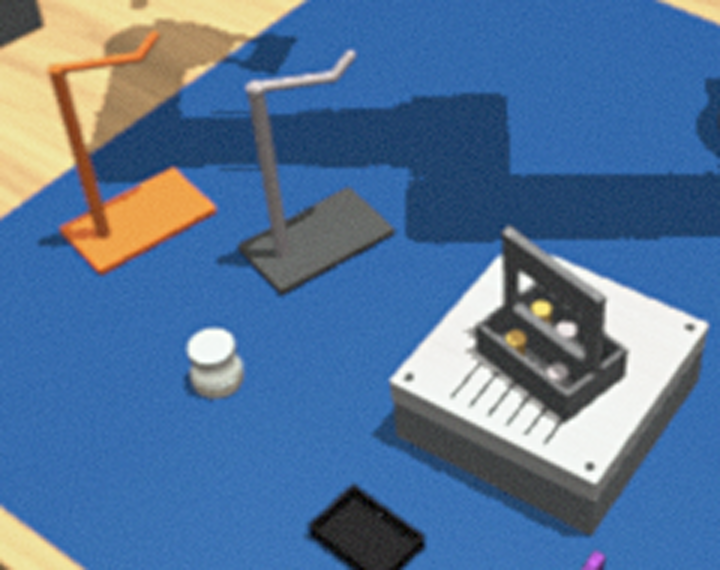

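View pics/c2.png

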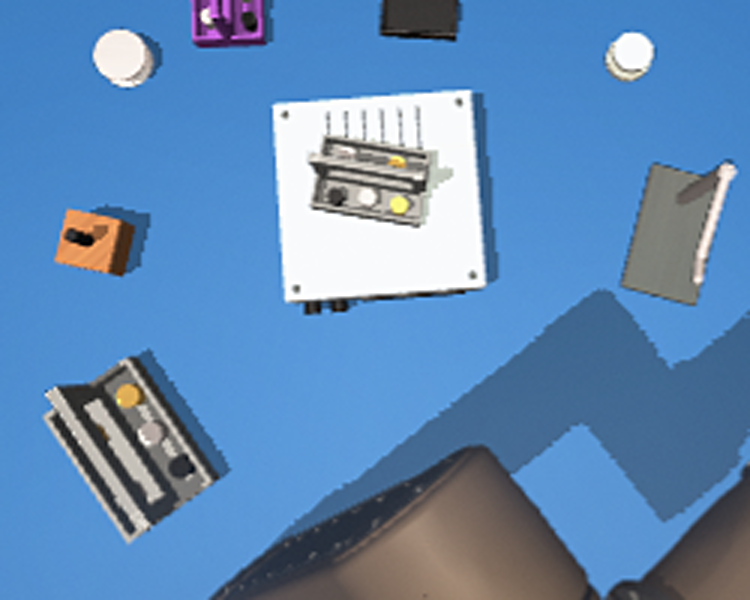

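The crops confirm it. The small grey caddy stands on the white instrument (c1 at 560,330) and the grey hook stand is at c1 (290,160). Both differ from the orange stand and the larger grey caddy. Next I'll fit exact poses.

Run:
```python
from h import *
from scipy.spatial import cKDTree
for t in('scene0','top0'):
    f=load(t);P=cloud(f).reshape(-1,3);P=P[np.isfinite(P[:,0])]
    def box(x0,x1,y0,y1,z0,z1):
        return P[(P[:,0]>x0)&(P[:,0]<x1)&(P[:,1]>y0)&(P[:,1]<y1)&(P[:,2]>z0)&(P[:,2]<z1)]
    def rect(q):
        r=cv2.minAreaRect((q[:,:2]*1000).astype(np.float32)); return np.round(r[0],1),np.round(r[1],1),round(r[2],1)
    def pca(q):
        c=q.mean(0);u,s,v=np.linalg.svd(q-c,full_matrices=False);return np.round(c,4),np.round(v[0],3),len(q)
    print('==',t)
    print('bench z',np.median(box(.5,.6,-.3,-.2,-.02,.02)[:,2]))
    h=box(.42,.65,-.12,.1,.188,.24);print('handle',rect(h),pca(h),h[:,2].max())
    hh=box(.42,.65,-.12,.1,.216,.24);print('handletop',rect(hh),pca(hh),np.percentile(hh[:,2],[50,95]))
    cv=box(.4,.68,-.15,.12,.078,.09);print('cover',rect(cv),np.median(cv[:,2]))
    tr=box(.42,.65,-.12,.1,.1,.15);print('tray',rect(tr))
    b=box(.44,.53,.25,.35,.07,.086);print('blocktop',rect(b),b.mean(0))
    s=box(.44,.53,.25,.35,.09,.2);print('stylus',rect(s),pca(s),s[:,2].max())
    bar=box(.4,.58,-.42,-.32,.19,.3);print('bar',pca(bar),rect(bar),bar[:,2].max())
    for i in np.argsort(bar[:,0])[::max(1,len(bar)//40)]:print(np.round(bar[i],3).tolist(),end=' ')
    print()
    post=box(.4,.58,-.44,-.3,.03,.19);print('post',pca(post),rect(post))
    bp=box(.35,.62,-.5,-.25,.006,.017);print('base',rect(bp),len(bp))
```

```text
== scene0
bench z 0.001887203053723585
handle (array([550.3, -12.2]), array([123.9,  13.6]), 80.3) (array([ 0.5529, -0.0072,  0.2097]), array([ 0.167,  0.986, -0.01 ]), 424) 0.22610350427110315
handletop (array([550.3, -12.6]), array([123.1,  13.6]), 80.2) (array([ 0.5511, -0.0085,  0.2209]), array([0.177, 0.984, 0.   ]), 170) [0.22136639 0.22452304]
cover (array([535.7, -18.3]), array([226.2, 223.2]), 4.1) 0.08580869076707553
tray (array([550.2,  -9.9]), array([124.4,  83.9]), 80.6)
blocktop (array([487.8, 303.9]), array([62.7, 64.8]), 79.9) [0.49298138 0.30531266 0.07944599]
stylus (array([487.8, 304.1]), array([15.4, 14.2]), 10.4) (array([0.4913, 0.3049, 0.1251]), array([-0.068, -0.011,  0.998]), 106) 0.15344106051439355
bar (array([ 0.5081, -0.3582,  0.2239]), array([ 0.971, -0.237,  0.018]), 210) (array([ 488.6, -355.3]), array([ 17.3, 123.2]), 75.8) 0.25012710873112953
[0.429, -0.342, 0.225] [0.436, -0.339, 0.23] [0.44, -0.335, 0.232] [0.442, -0.342, 0.225] [0.445, -0.344, 0.219] [0.448, -0.349, 0.219] [0.453, -0.345, 0.216] [0.458, -0.354, 0.215] [0.462, -0.346, 0.213] [0.467,
[... 2526 characters left out ...]
5] [0.509, -0.358, 0.226] [0.511, -0.363, 0.234] [0.514, -0.365, 0.238] [0.517, -0.359, 0.239] [0.52, -0.365, 0.238] [0.522, -0.367, 0.243] [0.525, -0.367, 0.243] [0.528, -0.361, 0.245] [0.529, -0.367, 0.242] [0.531, -0.364, 0.244] [0.532, -0.361, 0.242] [0.533, -0.363, 0.206] [0.534, -0.362, 0.197] [0.535, -0.374, 0.241] [0.536, -0.366, 0.25] [0.537, -0.37, 0.245] [0.537, -0.365, 0.242] [0.539, -0.361, 0.232] [0.54, -0.366, 0.247] [0.54, -0.365, 0.243] [0.543, -0.363, 0.224] [0.544, -0.374, 0.24] 
post (array([ 0.5352, -0.364 ,  0.1146]), array([-0.005,  0.003,  1.   ]), 55) (array([ 535.3, -364.7]), array([15.6,  7.5]), 33.9)
base (array([ 484.7, -375. ]), array([249.8, 269.7]), 89.9) 1239
```

Estimates:

| Item | Position | Yaw |
|---|---|---|
| Caddy | (0.549, -0.011) | about -9.9° |
| Hook seat | about (0.453, -0.346) | about -14° |
| Instrument | (0.5355, -0.018) | about 4° |
| Stylus | about (0.487, 0.303) | – |

I'll refine the hook from its base plate colour, and start by raising and turning the tool.

```bash
cat >> h.py <<'E'
from scipy.spatial.transform import Rotation as Ro
def st(): return arm.get_state()
def need(pos,yaw_deg,s=None):
    """remaining shift in tool axes (mm), and remaining turn (deg rotvec, tool)"""
    s=s or st();R=Ro.from_euler('xyz',s['ee_rot'])
    T=Ro.from_euler('xyz',[-np.pi/2,0,np.deg2rad(yaw_deg)])
    d=R.inv().apply(np.array(pos)-s['eef_pos'])*1000
    r=(R.inv()*T).as_rotvec(degrees=True)
    print('t',round(s['t'],2),'pos',np.round(s['eef_pos'],4),'rpy',np.round(np.rad2deg(s['ee_rot']),2),'F',np.round(s['force'],1),'w',round(s['width'],4))
    print('need dp',np.round(d,1),'rot',np.round(r,2))
E
python3 - <<'E'
from h import *
for t in('scene0','top0'):
    f=load(t);P=cloud(f);c=f['pixels'].astype(int)
    m=(P[...,0]>.38)&(P[...,0]<.6)&(P[...,1]>-.45)&(P[...,1]<-.28)&(P[...,2]<.03)&(P[...,2]>-.01)&(c[...,2]-c[...,0]<25)&(c[...,0]<150)
    n,l,s,_=cv2.connectedComponentsWithStats(m.astype(np.uint8));i=1+np.argmax(s[1:,4]);q=P[l==i]
    r=cv2.minAreaRect((q[:,:2]*1000).astype(np.float32));print(t,len(q),r,np.median(q[:,2]))
need([.554,.0186,.33],80.1)
E
```

```text
scene0 845 ((499.2617492675781, -356.7727355957031), (93.34253692626953, 150.2961883544922), 74.84576416015625) 0.012997057547008195
top0 877 ((497.05511474609375, -358.13616943359375), (88.8751220703125, 149.8133087158203), 75.71271514892578) 0.012479512150810557
t 0.1 pos [ 0.2482 -0.6273  0.2258] rpy [-8.992e+01  1.000e-02  2.158e+01] F [ 1.  -0.6 -0.4] w 0.0879
need dp [ 521.9 -103.6  488.3] rot [-8.000e-02 -5.852e+01  3.000e-02]
```

Request:
{"op": "move_arm", "data": {
  "deltas": [
    {"dp": [0,-25,0],"rotation": [0,-7,0]},
    {"dp": [0,-25,0],"rotation": [0,-7,0]},
    {"dp": [0,-25,0],"rotation": [0,-7,0]},
    {"dp": [0,-25,0],"rotation": [0,-7,0]},
    {"dp": [0,-20,0],"rotation": [0,-7,0]}
  ],
  "jaw": 0,
  "squeeze": 50
}}

```text
t: 0.52
eef_pos: [0.2468, -0.6241, 0.3403]
ee_rot: [-1.554, -0.009, 0.999]
force: [0.0, -1.2, 0.5]
width: 0.0882
```

```bash
python3 -c "
from h import *
need([.554,.0186,.34],80.1)"
```

```text
t 0.52 pos [ 0.2468 -0.6241  0.3403] rpy [-89.04  -0.53  57.26] F [ 0.  -1.2  0.5] w 0.0882
need dp [706.7   8.3  89.1] rot [ -0.84 -22.84   0.71]
```

Request:
{"op": "move_arm", "data": {
  "deltas": [
    {"dp": [38,0,0],"rotation": [-0.5,-6,0.5]},
    {"dp": [38,0,0],"rotation": [0,-6,0]},
    {"dp": [38,0,-5],"rotation": [0,-6,0]},
    {"dp": [38,0,-8],"rotation": [0,-5,0]},
    {"dp": [38,0,-10],"rotation": [0,0,0]}
  ]
}}

```text
t: 0.93
eef_pos: [0.3342, -0.4546, 0.3414]
ee_rot: [-1.564, -0.001, 1.419]
force: [1.5, 0.3, -0.2]
width: 0.0877
```

```bash
python3 -c "
from h import *
need([.554,.0186,.34],80.1)"
```

```text
t 0.93 pos [ 0.3342 -0.4546  0.3414] rpy [-8.962e+01 -3.000e-02  8.133e+01] F [ 1.5  0.3 -0.2] w 0.0877
need dp [ 501.     0.8 -146. ] rot [-0.38  1.23  0.03]
```

Request:
{"op": "move_arm", "data": {
  "deltas": [
    {"dp": [39,0,-11.5],"rotation": [-0.4,1,0]},
    {"dp": [39,0,-11.5],"rotation": [0,0,0]},
    {"dp": [39,0,-11.5],"rotation": [0,0,0]},
    {"dp": [39,0,-11.5],"rotation": [0,0,0]},
    {"dp": [39,0,-11.5],"rotation": [0,0,0]}
  ]
}}

```text
t: 1.35
eef_pos: [0.4221, -0.2654, 0.3402]
ee_rot: [-1.57, -0.002, 1.401]
force: [1.4, -0.8, 0.5]
width: 0.0877
```

Request:
{"op": "move_arm", "data": {
  "deltas": [
    {"dp": [39,0,-11.5],"rotation": [0,0,0]},
    {"dp": [39,0,-11.5],"rotation": [0,0,0]},
    {"dp": [39,0,-11.5],"rotation": [0,0,0]},
    {"dp": [39,0,-11.5],"rotation": [0,0,0]},
    {"dp": [39,0,-11.5],"rotation": [0,0,0]}
  ]
}}

```text
t: 1.77
eef_pos: [0.5104, -0.0766, 0.3409]
ee_rot: [-1.571, -0.003, 1.401]
force: [1.4, -0.6, -0.6]
width: 0.0876
```

```bash
python3 -c "
from h import *
need([.554,.0186,.34],80.1)"
```

```text
t 1.77 pos [ 0.5104 -0.0766  0.3409] rpy [-90.    -0.18  80.28] F [ 1.4 -0.6 -0.6] w 0.0876
need dp [101.2   1.2 -26.8] rot [0.   0.18 0.18]
```

Request:
{"op": "move_arm", "data": {
  "deltas": [
    {"dp": [36,0,-10],"rotation": [0,0,0]},
    {"dp": [36,0,-10],"rotation": [0,0,0]},
    {"dp": [26,0,-6],"rotation": [0,0,0]},
    {"dp": [0,0,0],"rotation": [0,0,0]},
    {"dp": [0,0,0],"rotation": [0,0,0]}
  ]
}}

```text
t: 2.18
eef_pos: [0.5551, 0.0285, 0.3385]
ee_rot: [-1.567, -0.003, 1.409]
force: [-0.4, -0.2, -0.9]
width: 0.0872
```

```bash
python3 -c "
from h import *
need([.554,.0186,.189],80.1)"
```

```text
t 2.18 pos [0.5551 0.0285 0.3385] rpy [-89.8   -0.15  80.72] F [-0.4 -0.2 -0.9] w 0.0872
need dp [-10.3 149.5  -1. ] rot [-0.2   0.62  0.15]
```

Request:
{"op": "move_arm", "data": {
  "deltas": [
    {"dp": [-7,33,-0.5],"rotation": [-0.2,0.6,0.1]},
    {"dp": [-2,33,-0.5],"rotation": [0,0,0]},
    {"dp": [0,33,0],"rotation": [0,0,0]},
    {"dp": [0,25,0],"rotation": [0,0,0]},
    {"dp": [0,10,0],"rotation": [0,0,0]}
  ]
}}

```text
t: 2.6
eef_pos: [0.5555, 0.0177, 0.2029]
ee_rot: [-1.578, -0.004, 1.398]
force: [-0.6, -0.3, -0.9]
width: 0.0877
```

```bash
python3 -c "
from h import *
need([.554,.0186,.189],80.1)"
```

```text
t 2.6 pos [0.5555 0.0177 0.2029] rpy [-90.39  -0.23  80.08] F [-0.6 -0.3 -0.9] w 0.0877
need dp [ 0.6 13.9  1.7] rot [ 0.39 -0.02  0.23]
```

Request:
{"op": "move_arm", "data": {
  "deltas": [
    {"dp": [0.5,10,1.5],"rotation": [0.4,0,0.2]},
    {"dp": [0,4,0],"rotation": [0,0,0]},
    {"dp": [0,0,0],"rotation": [0,0,0]}
  ]
}}

```text
t: 2.85
eef_pos: [0.5514, 0.0157, 0.1851]
ee_rot: [-1.565, 0.002, 1.395]
force: [-0.1, 0.6, -0.2]
width: 0.0875
```

```bash
python3 -c "
from h import *
need([.554,.0186,.189],80.1)
f=grab('scene','s1')
cv2.imwrite('pics/s1c.png',cv2.resize(f['pixels'][130:280,260:440,::-1],None,fx=4,fy=4))"
```

```text
t 2.85 pos [0.5514 0.0157 0.1851] rpy [-89.66   0.14  79.92] F [-0.1  0.6 -0.2] w 0.0875
need dp [ 3.3 -3.9 -2. ] rot [-0.34 -0.19 -0.14]
```

View pics/s1c.png

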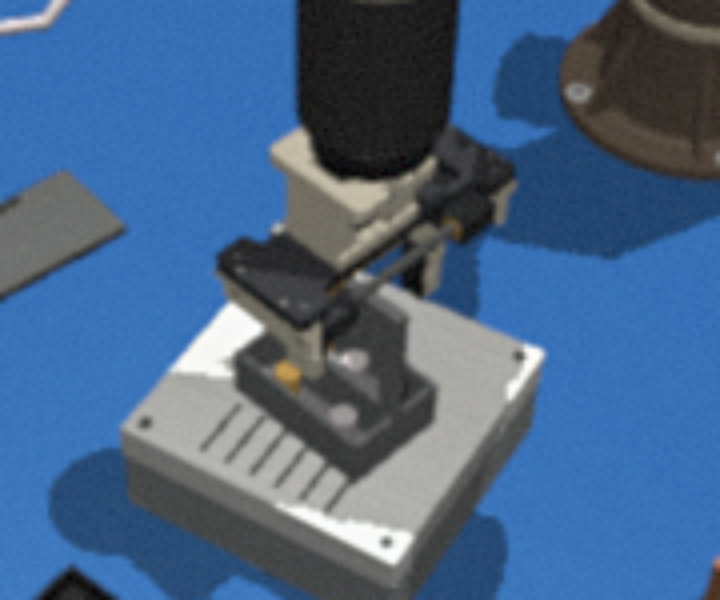

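The open fingers straddle the strip, with the near finger at crop (315,350). I'll raise about 4 mm and close.

Request:
{"op": "move_arm", "data": {
  "deltas": [
    {"dp": [3,-3,-2],"rotation": [-0.3,0,0]},
    {"dp": [0,0,0],"rotation": [0,0,0]},
    {"dp": [0,0,0],"rotation": [0,0,0]}
  ]
}}

```text
t: 3.15
eef_pos: [0.556, 0.0187, 0.1917]
ee_rot: [-1.575, 0.001, 1.395]
force: [-0.3, -0.1, -0.1]
width: 0.0878
```

Request:
{"op": "move_arm", "data": {
  "deltas": [
    {"dp": [0,0,0],"rotation": [0,0,0]},
    {"dp": [0,0,0],"rotation": [0,0,0]},
    {"dp": [0,0,0],"rotation": [0,0,0]},
    {"dp": [0,0,0],"rotation": [0,0,0]},
    {"dp": [0,0,0],"rotation": [0,0,0]}
  ],
  "jaw": 255,
  "squeeze": 55
}}

```text
t: 3.57
eef_pos: [0.5572, 0.0194, 0.1943]
ee_rot: [-1.579, -0.002, 1.396]
force: [1.0, 0.2, -0.3]
width: 0.0597
```

Request:
{"op": "move_arm", "data": {
  "deltas": [
    {"dp": [0,0,0],"rotation": [0,0,0]},
    {"dp": [0,0,0],"rotation": [0,0,0]},
    {"dp": [0,0,0],"rotation": [0,0,0]}
  ]
}}

```text
t: 3.82
eef_pos: [0.5571, 0.0194, 0.1942]
ee_rot: [-1.579, -0.002, 1.396]
force: [-0.2, -0.0, -0.2]
width: 0.0397
```

```bash
python3 -c "
from h import *
need([.554,.0186,.189],80.1)"
```

```text
t 3.82 pos [0.5571 0.0194 0.1942] rpy [-90.48  -0.1   79.96] F [-0.2 -0.  -0.2] w 0.0397
need dp [-1.3  5.1  3. ] rot [ 0.48 -0.14  0.09]
```

Request:
{"op": "move_arm", "data": {
  "deltas": [
    {"dp": [-1,4,2.5],"rotation": [0.4,0,0]},
    {"dp": [0,0,0],"rotation": [0,0,0]},
    {"dp": [0,0,0],"rotation": [0,0,0]},
    {"dp": [0,0,0],"rotation": [0,0,0]},
    {"dp": [0,0,0],"rotation": [0,0,0]}
  ]
}}

```text
t: 4.23
eef_pos: [0.5537, 0.0186, 0.1891]
ee_rot: [-1.57, -0.001, 1.395]
force: [-1.8, -0.3, -3.6]
width: 0.0096
```

Request:
{"op": "move_arm", "data": {
  "deltas": [
    {"dp": [0,0,0],"rotation": [0,0,0]},
    {"dp": [0,0,0],"rotation": [0,0,0]},
    {"dp": [0,0,0],"rotation": [0,0,0]}
  ]
}}

```text
t: 4.48
eef_pos: [0.5537, 0.0187, 0.1889]
ee_rot: [-1.57, -0.001, 1.395]
force: [0.1, -0.3, -0.8]
width: 0.0099
```

```bash
python3 -c "
from h import *
need([.554,.0186,.189],80.1)"
```

```text
t 4.48 pos [0.5537 0.0187 0.1889] rpy [-8.995e+01 -7.000e-02  7.995e+01] F [ 0.1 -0.3 -0.8] w 0.0099
need dp [-0.1 -0.1 -0.3] rot [-0.05 -0.15  0.07]
```

Gripped at width 9.9 mm. Now lift.

Request:
{"op": "move_arm", "data": {
  "deltas": [
    {"dp": [0,-8,0],"rotation": [0,0,0]},
    {"dp": [0,-20,0],"rotation": [0,0,0]},
    {"dp": [0,-25,0],"rotation": [0,0,0]},
    {"dp": [0,-25,0],"rotation": [0,0,0]},
    {"dp": [0,-15,0],"rotation": [0,0,0]}
  ]
}}

```text
t: 4.9
eef_pos: [0.5498, 0.0179, 0.2807]
ee_rot: [-1.557, 0.003, 1.394]
force: [0.4, 0.1, -3.5]
width: 0.01
```

```bash
python3 -c "
from h import *
need([.3986,-.3007,.28],75.5)
f=grab('scene','s2')
cv2.imwrite('pics/s2c.png',cv2.resize(f['pixels'][110:280,260:440,::-1],None,fx=3,fy=3))"
```

```text
t 4.9 pos [0.5498 0.0179 0.2807] rpy [-89.24   0.2   79.87] F [ 0.4  0.1 -3.5] w 0.01
need dp [-340.2    3.1   92.8] rot [-0.75  4.37 -0.23]
```

View pics/s2c.png

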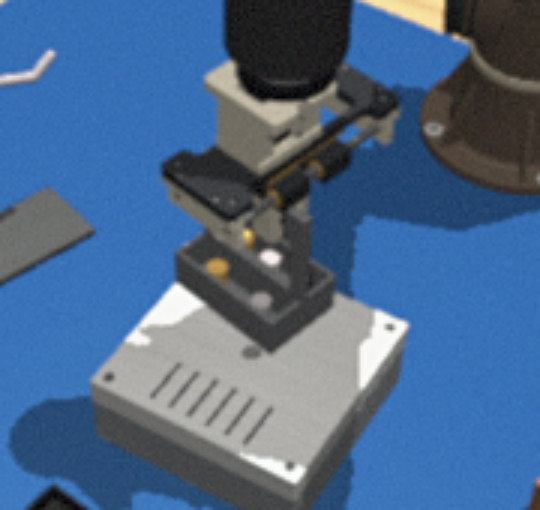

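The caddy is lifted and level, and the hole shows at crop (252,352). Now carry it to a point in front of the hook.

Request:
{"op": "move_arm", "data": {
  "deltas": [
    {"dp": [-15,0,4],"rotation": [-0.5,1,0]},
    {"dp": [-25,0,7],"rotation": [0,1,0]},
    {"dp": [-30,0,8],"rotation": [0,1,0]},
    {"dp": [-30,0,8],"rotation": [0,1,0]},
    {"dp": [-30,0,8],"rotation": [0,0.5,0]}
  ]
}}

```text
t: 5.37
eef_pos: [0.488, -0.1013, 0.2827]
ee_rot: [-1.571, -0.0, 1.317]
force: [0.5, -0.7, -3.2]
width: 0.0097
```

Request:
{"op": "move_arm", "data": {
  "deltas": [
    {"dp": [-30,0,9],"rotation": [0,0,0]},
    {"dp": [-30,0,9],"rotation": [0,0,0]},
    {"dp": [-30,0,9],"rotation": [0,0,0]},
    {"dp": [-30,0,9],"rotation": [0,0,0]},
    {"dp": [-20,0,6],"rotation": [0,0,0]}
  ]
}}

```text
t: 5.78
eef_pos: [0.4028, -0.2323, 0.28]
ee_rot: [-1.567, -0.0, 1.315]
force: [1.3, 0.0, -3.0]
width: 0.0098
```

```bash
python3 -c "
from h import *
need([.3986,-.3007,.28],75.5)"
```

```text
t 5.78 pos [ 0.4028 -0.2323  0.28  ] rpy [-8.978e+01 -3.000e-02  7.534e+01] F [ 1.3  0.  -3. ] w 0.0098
need dp [-67.2  -0.  -13.3] rot [-0.22 -0.16  0.03]
```

Request:
{"op": "move_arm", "data": {
  "deltas": [
    {"dp": [0,15,0],"rotation": [0,0,0]},
    {"dp": [-10,13,-5],"rotation": [0,0,0]},
    {"dp": [-20,0,-5],"rotation": [0,0,0]},
    {"dp": [-20,0,-3],"rotation": [0,0,0]},
    {"dp": [-12,0,0],"rotation": [0,0,0]}
  ]
}}

```text
t: 6.2
eef_pos: [0.3918, -0.2998, 0.2489]
ee_rot: [-1.565, -0.002, 1.309]
force: [0.5, 1.1, -2.9]
width: 0.0099
```

```bash
python3 -c "
from h import *
need([.3986,-.3007,.25],75.5)
f=grab('scene','s3')
cv2.imwrite('pics/s3c.png',cv2.resize(f['pixels'][60:230,190:370,::-1],None,fx=3,fy=3))
f=grab('top','t3')
cv2.imwrite('pics/t3c.png',cv2.resize(f['pixels'][130:300,310:490,::-1],None,fx=3,fy=3))"
```

```text
t 6.2 pos [ 0.3918 -0.2998  0.2489] rpy [-89.67  -0.14  75.  ] F [ 0.5  1.1 -2.9] w 0.0099
need dp [ 0.9 -1.2 -6.8] rot [-0.33 -0.5   0.14]
```

View pics/s3c.png

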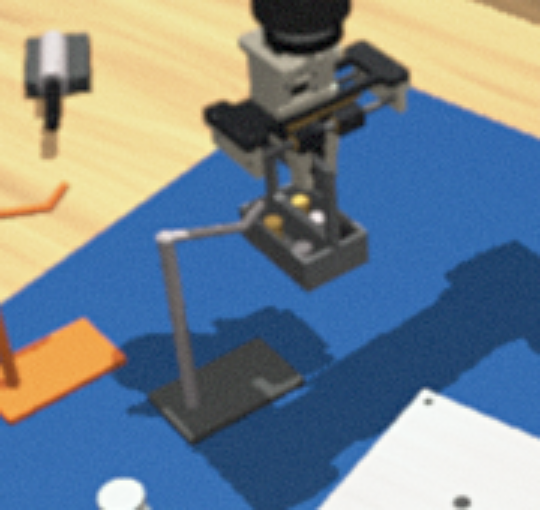

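View pics/t3c.png

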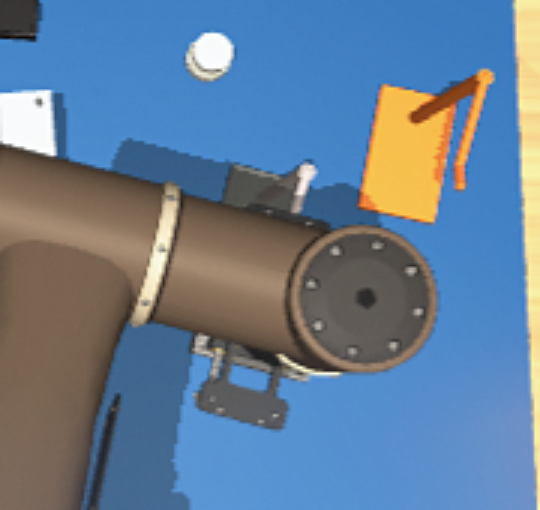

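The caddy is in front of the hook and level. The hook tip at crop (258,215) points at the plate. I'll check the caddy's pose from depth.

```bash
python3 -c "
from h import *
P=cloud(load('s3'));R=np.array([[.968,-.2504],[.2504,.968]])
q=P.reshape(-1,3);q=q[np.isfinite(q[:,0])]
h=(q[:,:2]-[.454,-.346])@R.T; q=np.c_[h[:,0],h[:,1],q[:,2]] 
m=(q[:,0]>-.13)&(q[:,0]<-.0)&(abs(q[:,1])<.1)&(q[:,2]>.1)&(q[:,2]<.3);q=q[m]
# print slices
for z in np.arange(.13,.3,.01):
    s=q[(q[:,2]>=z)&(q[:,2]<z+.01)]
    if len(s):print(round(z,2),len(s),'x',np.round(np.percentile(s[:,0],[2,50,98]),3),'y',np.round(np.percentile(s[:,1],[2,50,98]),3))
"
```

```text
0.14 44 x [-0.108 -0.035 -0.03 ] y [-0.058  0.049  0.061]
0.15 120 x [-0.108 -0.055 -0.029] y [-0.055  0.036  0.063]
0.16 160 x [-0.109 -0.061 -0.029] y [-0.059  0.02   0.063]
0.17 257 x [-0.108 -0.066 -0.029] y [-0.058  0.016  0.062]
0.18 264 x [-0.109 -0.066 -0.029] y [-0.06   0.014  0.062]
0.19 64 x [-0.075 -0.068 -0.063] y [-0.057 -0.     0.061]
0.2 28 x [-0.075 -0.068 -0.035] y [-0.059 -0.043  0.06 ]
0.21 33 x [-0.077 -0.067 -0.002] y [-0.054  0.004  0.06 ]
0.22 43 x [-0.075 -0.065 -0.005] y [-0.053  0.002  0.06 ]
0.23 24 x [-0.074 -0.066 -0.017] y [-0.05   0.001  0.062]
0.24 20 x [-0.073 -0.067 -0.064] y [-0.059  0.051  0.061]
0.25 45 x [-0.071 -0.065 -0.05 ] y [-0.044  0.039  0.062]
0.26 45 x [-0.077 -0.064 -0.047] y [-0.035  0.039  0.06 ]
0.27 52 x [-0.088 -0.065 -0.048] y [0.021 0.039 0.062]
0.28 64 x [-0.093 -0.068 -0.045] y [0.022 0.039 0.058]
0.29 36 x [-0.096 -0.062 -0.044] y [0.022 0.038 0.042]
```

In the hook frame the caddy is upright at x ≈ -70 mm, y ≈ +2 mm, and the window straddles the tip height. Moving in along tool -z.

Request:
{"op": "move_arm", "data": {
  "deltas": [
    {"dp": [-1,-1,-12],"rotation": [-0.3,-0.4,0]},
    {"dp": [0,0,-15],"rotation": [0,0,0]},
    {"dp": [0,0,-15],"rotation": [0,0,0]},
    {"dp": [0,0,-12],"rotation": [0,0,0]},
    {"dp": [0,0,-4],"rotation": [0,0,0]}
  ]
}}

```text
t: 6.72
eef_pos: [0.4505, -0.3152, 0.2492]
ee_rot: [-1.57, -0.003, 1.313]
force: [0.1, -0.6, -2.8]
width: 0.0096
```

```bash
python3 -c "
from h import *
need([.461,-.318,.25],75.5)"
```

```text
t 6.72 pos [ 0.4505 -0.3152  0.2492] rpy [-89.98  -0.2   75.22] F [ 0.1 -0.6 -2.8] w 0.0096
need dp [  0.   -0.8 -10.9] rot [-0.02 -0.28  0.2 ]
```

No contact so far. Move the last 10 mm to over the seat, then look.

Request:
{"op": "move_arm", "data": {
  "deltas": [
    {"dp": [0,0,-8],"rotation": [0,0,0]},
    {"dp": [0,0,-3],"rotation": [0,0,0]},
    {"dp": [0,0,0],"rotation": [0,0,0]}
  ]
}}

```text
t: 6.97
eef_pos: [0.4639, -0.3174, 0.2481]
ee_rot: [-1.569, -0.004, 1.314]
force: [-0.7, -0.3, -2.2]
width: 0.0097
```

```bash
python3 -c "
from h import *
need([.461,-.318,.25],75.5)
f=grab('scene','s4')
cv2.imwrite('pics/s4c.png',cv2.resize(f['pixels'][60:230,190:370,::-1],None,fx=3,fy=3))
P=cloud(f);R=np.array([[.968,-.2504],[.2504,.968]])
q=P.reshape(-1,3);q=q[np.isfinite(q[:,0])]
h=(q[:,:2]-[.454,-.346])@R.T; q=np.c_[h[:,0],h[:,1],q[:,2]] 
m=(q[:,0]>-.06)&(q[:,0]<.06)&(abs(q[:,1])<.1)&(q[:,2]>.1)&(q[:,2]<.3);q=q[m]
for z in np.arange(.13,.3,.01):
    s=q[(q[:,2]>=z)&(q[:,2]<z+.01)]
    if len(s):print(round(z,2),len(s),'x',np.round(np.percentile(s[:,0],[2,50,98]),3),'y',np.round(np.percentile(s[:,1],[2,50,98]),3))
"
```

```text
t 6.97 pos [ 0.4639 -0.3174  0.2481] rpy [-89.88  -0.22  75.31] F [-0.7 -0.3 -2.2] w 0.0097
need dp [-1.4 -1.9  2.7] rot [-0.12 -0.18  0.22]
0.13 1 x [0.039 0.039 0.039] y [-0.054 -0.054 -0.054]
0.14 55 x [-0.031  0.018  0.045] y [-0.051  0.046  0.064]
0.15 125 x [-0.034  0.021  0.045] y [-0.049  0.045  0.064]
0.16 177 x [-0.032  0.015  0.045] y [-0.057  0.019  0.063]
0.17 261 x [-0.034  0.009  0.045] y [-0.057  0.015  0.063]
0.18 222 x [-0.035  0.009  0.045] y [-0.057  0.029  0.063]
0.19 48 x [-0.001  0.007  0.01 ] y [-0.054  0.011  0.061]
0.2 28 x [-0.001  0.007  0.01 ] y [-0.055  0.     0.062]
0.21 48 x [-0.009  0.008  0.021] y [-0.054  0.002  0.062]
0.22 60 x [-0.002  0.014  0.056] y [-0.052  0.002  0.061]
0.23 33 x [-0.     0.008  0.058] y [-0.049  0.003  0.063]
0.24 22 x [0.001 0.008 0.011] y [-0.057  0.054  0.064]
0.25 46 x [-0.014  0.009  0.025] y [-0.051  0.04   0.063]
0.26 55 x [-0.016  0.01   0.026] y [-0.045  0.04   0.063]
0.27 54 x [-0.017  0.009  0.027] y [0.025 0.04  0.061]
0.28 62 x [-0.016  0.005  0.029] y [0.023 0.039 0.058]
0.29 32 x [-0.019 -0.002  0.03 ] y [0.032 0.039 0.042]
```

View pics/s4c.png

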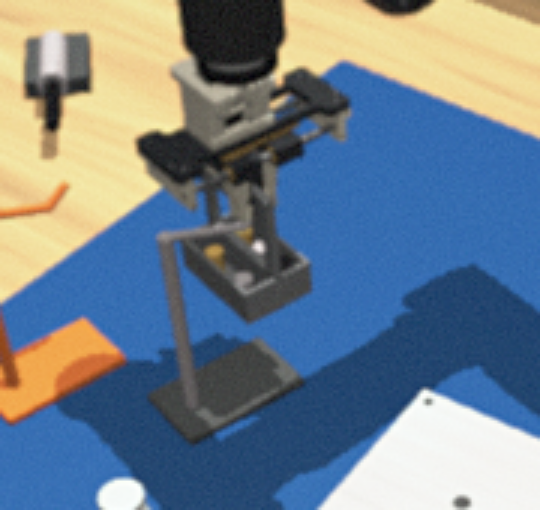

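The bar passes through the window, and the plate sits at hook x ≈ +5 mm. I'll shift back 4 mm and lower.

Request:
{"op": "move_arm", "data": {
  "deltas": [
    {"dp": [-2,6,4],"rotation": [0,0,0]},
    {"dp": [0,9,0],"rotation": [0,0,0]},
    {"dp": [0,6,0],"rotation": [0,0,0]},
    {"dp": [0,1,0],"rotation": [0,0,0]},
    {"dp": [0,0,0],"rotation": [0,0,0]}
  ]
}}

```text
t: 7.43
eef_pos: [0.4575, -0.3178, 0.2243]
ee_rot: [-1.57, -0.004, 1.314]
force: [1.2, 0.6, 1.0]
width: 0.0098
```

```bash
python3 -c "
from h import *
need([.461,-.318,.219],75.5)"
```

```text
t 7.43 pos [ 0.4575 -0.3178  0.2243] rpy [-89.95  -0.22  75.31] F [1.2 0.6 1. ] w 0.0098
need dp [ 0.7  5.3 -3.4] rot [-0.05 -0.19  0.22]
```

Request:
{"op": "move_arm", "data": {
  "deltas": [
    {"dp": [0,0,-3],"rotation": [0,0,0]},
    {"dp": [0,2,0],"rotation": [0,0,0]},
    {"dp": [0,0,0],"rotation": [0,0,0]}
  ]
}}

```text
t: 7.68
eef_pos: [0.4605, -0.3188, 0.2226]
ee_rot: [-1.571, -0.004, 1.314]
force: [-0.8, 0.2, -3.5]
width: 0.0099
```

```bash
python3 -c "
from h import *
need([.461,-.318,.219],75.5);print(st()['moment'])
f=grab('scene','s5')
cv2.imwrite('pics/s5c.png',cv2.resize(f['pixels'][60:230,190:370,::-1],None,fx=3,fy=3))
P=cloud(f);R=np.array([[.968,-.2504],[.2504,.968]])
q=P.reshape(-1,3);q=q[np.isfinite(q[:,0])]
h=(q[:,:2]-[.454,-.346])@R.T; q=np.c_[h[:,0],h[:,1],q[:,2]] 
m=(q[:,0]>-.06)&(q[:,0]<.06)&(abs(q[:,1])<.1)&(q[:,2]>.1)&(q[:,2]<.3);q=q[m]
for z in np.arange(.09,.3,.01):
    s=q[(q[:,2]>=z)&(q[:,2]<z+.01)]
    if len(s):print(round(z,2),len(s),'x',np.round(np.percentile(s[:,0],[2,50,98]),3),'y',np.round(np.percentile(s[:,1],[2,50,98]),3))
"
```

```text
t 7.68 pos [ 0.4605 -0.3188  0.2226] rpy [-89.99  -0.21  75.3 ] F [-0.8  0.2 -3.5] w 0.0099
need dp [ 0.9  3.6 -0.3] rot [-0.01 -0.2   0.21]
[0.17675481 0.03857129 0.06668089]
0.11 11 x [-0.037  0.014  0.04 ] y [-0.033  0.055  0.057]
0.12 119 x [-0.036  0.016  0.043] y [-0.058  0.026  0.062]
0.13 144 x [-0.037  0.014  0.043] y [-0.059  0.013  0.061]
0.14 200 x [-0.036  0.011  0.042] y [-0.06   0.01   0.061]
0.15 309 x [-0.037  0.007  0.042] y [-0.06   0.015  0.06 ]
0.16 141 x [-0.037  0.003  0.042] y [-0.059  0.011  0.061]
0.17 17 x [-0.003  0.004  0.01 ] y [-0.049  0.056  0.06 ]
0.18 18 x [-0.003  0.005  0.007] y [-0.06   0.05   0.057]
0.19 21 x [-0.002  0.004  0.007] y [-0.059  0.048  0.06 ]
0.2 24 x [-0.004  0.003  0.007] y [-0.054  0.05   0.061]
0.21 19 x [-0.001  0.007  0.029] y [-0.036  0.049  0.06 ]
0.22 62 x [-0.001  0.011  0.049] y [-0.049  0.004  0.06 ]
0.23 62 x [-0.016  0.01   0.059] y [-0.05   0.036  0.061]
0.24 51 x [-0.018  0.007  0.023] y [0.016 0.038 0.06 ]
0.25 62 x [-0.018  0.003  0.024] y [0.023 0.037 0.058]
0.26 43 x [-0.021  0.007  0.027] y [0.02  0.037 0.041]
0.27 14 x [-0.022 -0.012  0.028] y [0.033 0.038 0.04 ]
0.28 4 x [-0.01   0.04   0.041] y [0.017 0.024 0.038]
0.29 56 x [-0.035  0.014  0.04 ] y [0.023 0.062 0.067]
```

View pics/s5c.png

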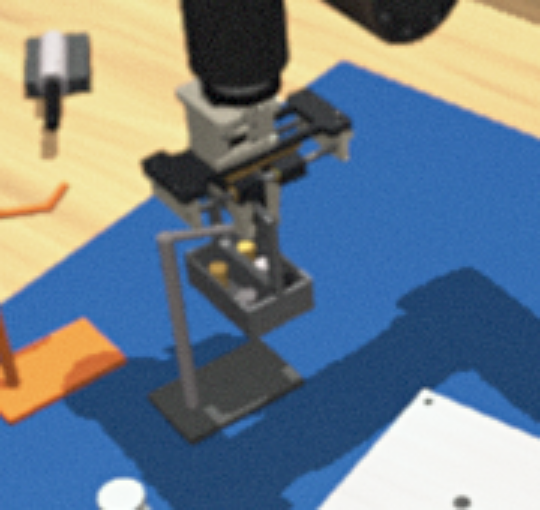

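Request:
{"op": "move_arm", "data": {
  "deltas": [
    {"dp": [0,3,0],"rotation": [0,0,0]},
    {"dp": [0,0,0],"rotation": [0,0,0]},
    {"dp": [0,0,0],"rotation": [0,0,0]}
  ]
}}

```text
t: 7.98
eef_pos: [0.4618, -0.3196, 0.2213]
ee_rot: [-1.574, -0.002, 1.315]
force: [-0.4, 0.6, -1.4]
width: 0.0095
```

```bash
python3 -c "
from h import *
need([.461,-.318,.219],75.5);print(st()['moment'])"
```

```text
t 7.98 pos [ 0.4618 -0.3196  0.2213] rpy [-90.19  -0.14  75.34] F [-0.4  0.6 -1.4] w 0.0095
need dp [1.3 2.3 1.2] rot [ 0.19 -0.16  0.14]
[ 0.10062512  0.04009342 -0.00729338]
```

Request:
{"op": "move_arm", "data": {
  "deltas": [
    {"dp": [0,2,0.5],"rotation": [0,0,0]},
    {"dp": [0,0,0],"rotation": [0,0,0]},
    {"dp": [0,0,0],"rotation": [0,0,0]}
  ]
}}

```text
t: 8.23
eef_pos: [0.462, -0.3197, 0.2211]
ee_rot: [-1.577, -0.002, 1.315]
force: [-0.2, 0.3, -1.1]
width: 0.0099
```

```bash
python3 -c "
from h import *
need([.461,-.318,.219],75.5);print(st()['moment'])"
```

```text
t 8.23 pos [ 0.462  -0.3197  0.2211] rpy [-9.034e+01 -9.000e-02  7.537e+01] F [-0.2  0.3 -1.1] w 0.0099
need dp [1.4 2.1 1.4] rot [ 0.34 -0.13  0.09]
[0.08247759 0.03005453 0.00125108]
```

The handle is resting: further down commands no longer lower it. Opening.

Request:
{"op": "move_arm", "data": {
  "deltas": [
    {"dp": [0,0,0],"rotation": [0,0,0]},
    {"dp": [0,0,0],"rotation": [0,0,0]},
    {"dp": [0,0,0],"rotation": [0,0,0]},
    {"dp": [0,0,0],"rotation": [0,0,0]},
    {"dp": [0,0,0],"rotation": [0,0,0]}
  ],
  "jaw": 120
}}

```text
t: 8.65
eef_pos: [0.4619, -0.32, 0.2208]
ee_rot: [-1.577, -0.001, 1.315]
force: [-0.6, 0.4, -0.2]
width: 0.0374
```

```bash
python3 -c "
from h import *
need([.461,-.318,.35],75.5);print(st()['moment'])
f=grab('scene','s6')
cv2.imwrite('pics/s6c.png',cv2.resize(f['pixels'][60:230,190:370,::-1],None,fx=3,fy=3))"
```

```text
t 8.65 pos [ 0.4619 -0.32    0.2208] rpy [-9.034e+01 -8.000e-02  7.537e+01] F [-0.6  0.4 -0.2] w 0.0374
need dp [   1.8 -129.2    0.6] rot [ 0.34 -0.13  0.08]
[ 0.07748095  0.08132323 -0.05760277]
```

View pics/s6c.png

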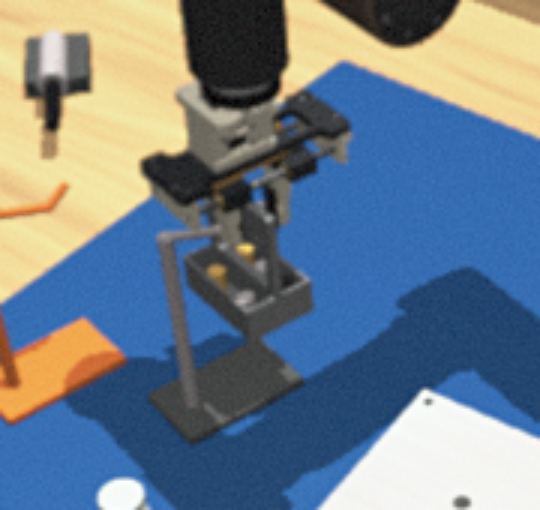

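The caddy hangs free on the hook with the fingers off it. Retreat straight up.

Request:
{"op": "move_arm", "data": {
  "deltas": [
    {"dp": [0,-10,0],"rotation": [0,0,0]},
    {"dp": [0,-15,0],"rotation": [0,0,0]},
    {"dp": [0,-20,0],"rotation": [0,0,0]},
    {"dp": [0,-25,0],"rotation": [0,0,0]},
    {"dp": [0,-35,0],"rotation": [0,0,0]}
  ],
  "jaw": 90
}}

```text
t: 9.12
eef_pos: [0.4579, -0.3183, 0.3238]
ee_rot: [-1.562, -0.004, 1.315]
force: [1.5, -0.0, -0.3]
width: 0.0565
```

```bash
python3 -c "
from h import *
need([.461,-.318,.36],75.5)
f=grab('scene','s7')
cv2.imwrite('pics/s7c.png',cv2.resize(f['pixels'][60:230,190:370,::-1],None,fx=3,fy=3))"
```

```text
t 9.12 pos [ 0.4579 -0.3183  0.3238] rpy [-89.51  -0.2   75.33] F [ 1.5 -0.  -0.3] w 0.0565
need dp [  1.2 -36.2  -2.6] rot [-0.49 -0.17  0.2 ]
```

View pics/s7c.png

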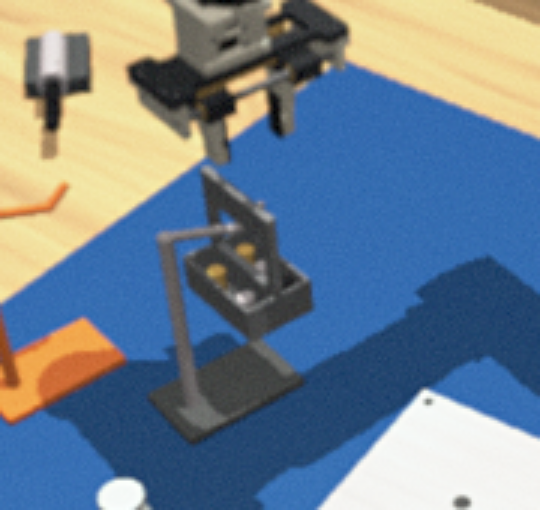

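The caddy hangs from the hook, clear of the gripper. Before travelling to the stylus, I'll measure the hole and stylus.

```bash
python3 -c "
from h import *
need([.487,.303,.33],80)
f=grab('top','t7')
cv2.imwrite('pics/t7c.png',cv2.resize(f['pixels'][150:250,170:350,::-1],None,fx=4,fy=4,interpolation=cv2.INTER_CUBIC))
f=load('s7')
cv2.imwrite('pics/s7d.png',cv2.resize(f['pixels'][190:310,280:480,::-1],None,fx=4,fy=4,interpolation=cv2.INTER_CUBIC))"
```

```text
t 9.17 pos [ 0.4603 -0.3206  0.3331] rpy [-9.016e+01  3.000e-02  7.537e+01] F [ 3.  -2.9 10.2] w 0.0567
need dp [610.1   2.4 131.7] rot [ 0.15 -4.63 -0.04]
```

View pics/t7c.png

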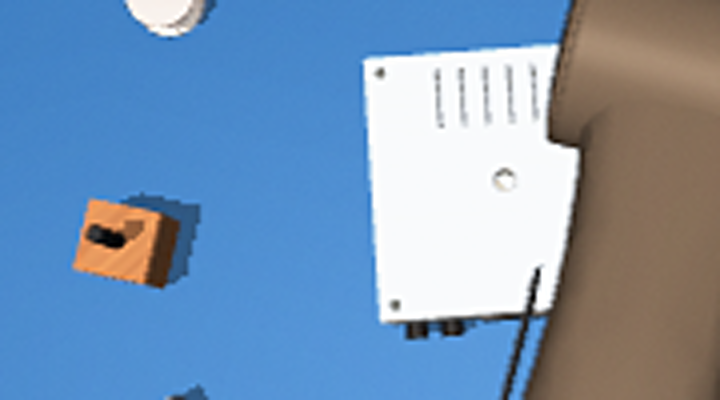

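View pics/s7d.png

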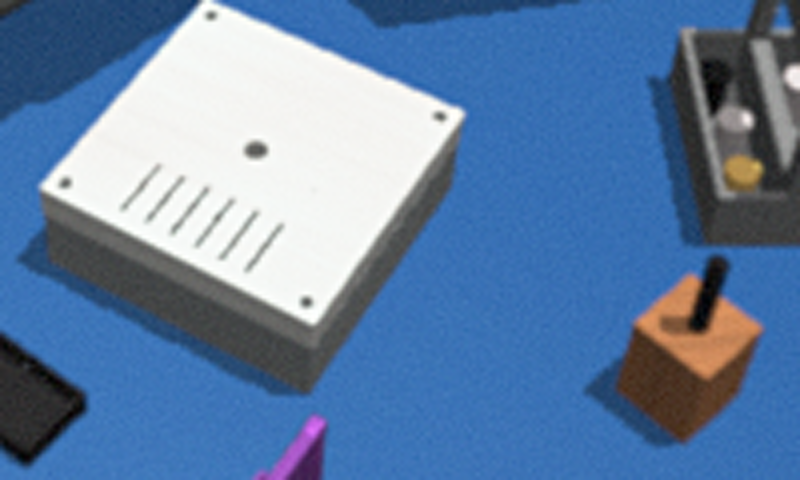

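The top crop shows the hole at (504,179) and the stylus top at about (93,233). The scene crop shows the hole at (256,150), and the stylus from (717,262) down to (700,328). Triangulating.

```bash
cat >> h.py <<'E'
def hit(f,u,v,z):
    K=np.array([[f['fx'],0,f['cx']],[0,f['fy'],f['cy']],[0,0,1.]])
    x,y=xd,yd=(u-f['cx'])/f['fx'],(v-f['cy'])/f['fy']
    for _ in range(20):
        s=1+f['k1']*(x*x+y*y);x,y=xd/s,yd/s
    T=np.array(f['cam_to_world']);d=T[:3,:3]@[x,y,1];o=T[:3,3]
    return o+d*(z-o[2])/d[2]
E
python3 - <<'E'
from h import *
t,s=load('t7'),load('s7')
c=lambda x0,y0,X,Y:(x0+(X+.5)/4-.5,y0+(Y+.5)/4-.5)
print('hole',hit(t,*c(170,150,504,179),.085),hit(s,*c(280,190,256,150),.085))
print('sty top',hit(t,*c(170,150,93,233),.15),hit(s,*c(280,190,717,262),.15))
print('sty base',hit(t,*c(170,150,120,240),.08),hit(s,*c(280,190,700,327),.08))
# dark pixels centroid: stylus cloud
for n,f in(('t',t),('s',s)):
    P=cloud(f);g=f['pixels'].astype(int).max(-1)
    m=(P[...,0]>.44)&(P[...,0]<.53)&(P[...,1]>.25)&(P[...,1]<.35)&(P[...,2]>.143)
    q=P[m];print(n,len(q),q.mean(0),q.min(0),q.max(0)); v,u=np.nonzero(m);print(hit(f,u.mean(),v.mean(),.15))
E
```

```text
hole [ 0.5352807  -0.01810808  0.085     ] [ 0.53562133 -0.01749835  0.085     ]
sty top [0.48567748 0.30336668 0.15      ] [0.48834854 0.30270051 0.15      ]
sty base [0.48607115 0.2996148  0.08      ] [0.48707698 0.30478419 0.08      ]
t 18 [0.48629449 0.30199734 0.14846092] [0.47916871 0.29508395 0.1437275 ] [0.4920162  0.30937284 0.1521523 ]
[0.48615436 0.30159327 0.15      ]
s 29 [0.4888958  0.30474811 0.14810447] [0.48092973 0.29731037 0.14310186] [0.49779879 0.31138891 0.15339711]
[0.49043841 0.30507382 0.15      ]
```

Request:
{"op": "move_arm", "data": {
  "deltas": [
    {"dp": [30,0,7],"rotation": [0,-6,0]},
    {"dp": [38,0,4],"rotation": [0,-6,0]},
    {"dp": [39,0,0],"rotation": [0,0,0]},
    {"dp": [39,0,0],"rotation": [0,0,0]},
    {"dp": [39,0,0],"rotation": [0,0,0]}
  ],
  "jaw": 90
}}

```text
t: 9.63
eef_pos: [0.4692, -0.1353, 0.3353]
ee_rot: [-1.582, 0.003, 1.525]
force: [0.5, 0.2, 0.5]
width: 0.0566
```

Request:
{"op": "move_arm", "data": {
  "deltas": [
    {"dp": [39,0,0],"rotation": [0,0,0]},
    {"dp": [39,0,0],"rotation": [0,0,0]},
    {"dp": [39,0,0],"rotation": [0,0,0]},
    {"dp": [39,0,0],"rotation": [0,0,0]},
    {"dp": [39,0,0],"rotation": [0,0,0]}
  ]
}}

```text
t: 10.05
eef_pos: [0.4766, 0.0682, 0.3405]
ee_rot: [-1.59, 0.001, 1.524]
force: [1.8, -0.9, -0.7]
width: 0.0567
```

```bash
python3 -c "
from h import *
need([.487,.303,.30],87.5)"
```

```text
t 10.05 pos [0.4766 0.0682 0.3405] rpy [-9.111e+01  4.000e-02  8.731e+01] F [ 1.8 -0.9 -0.7] w 0.0567
need dp [235.1  40.4   1.5] rot [ 1.11 -0.19 -0.04]
```

Request:
{"op": "move_arm", "data": {
  "deltas": [
    {"dp": [39,4,0],"rotation": [1,0,0]},
    {"dp": [39,4,0],"rotation": [0,0,0]},
    {"dp": [39,4,0],"rotation": [0,0,0]},
    {"dp": [39,4,0],"rotation": [0,0,0]},
    {"dp": [35,4,0],"rotation": [0,0,0]}
  ]
}}

```text
t: 10.47
eef_pos: [0.4843, 0.2699, 0.3273]
ee_rot: [-1.581, -0.006, 1.526]
force: [0.6, 0.5, 0.2]
width: 0.0567
```

Request:
{"op": "move_arm", "data": {
  "deltas": [
    {"dp": [25,4,0],"rotation": [0,0,0]},
    {"dp": [7,4,0],"rotation": [0,0,0]},
    {"dp": [0,0,0],"rotation": [0,0,0]}
  ]
}}

```text
t: 10.72
eef_pos: [0.4852, 0.3102, 0.3188]
ee_rot: [-1.581, -0.005, 1.532]
force: [0.0, 0.2, -0.2]
width: 0.0568
```

```bash
python3 -c "
from h import *
need([.487,.303,.1],87.5)"
```

```text
t 10.72 pos [0.4852 0.3102 0.3188] rpy [-90.59  -0.31  87.79] F [ 0.   0.2 -0.2] w 0.0568
need dp [-8.300e+00  2.188e+02  2.000e-01] rot [0.59 0.29 0.31]
```

Request:
{"op": "move_arm", "data": {
  "deltas": [
    {"dp": [-7,30,0],"rotation": [0.6,0.3,0.3]},
    {"dp": [0,36,0],"rotation": [0,0,0]},
    {"dp": [0,36,0],"rotation": [0,0,0]},
    {"dp": [0,25,0],"rotation": [0,0,0]},
    {"dp": [0,8,0],"rotation": [0,0,0]}
  ]
}}

```text
t: 11.13
eef_pos: [0.4884, 0.3019, 0.1869]
ee_rot: [-1.579, -0.008, 1.527]
force: [-0.3, -0.6, -0.6]
width: 0.0565
```

```bash
python3 -c "
from h import *
need([.487,.303,.1],87.5)
f=grab('scene','s8')
cv2.imwrite('pics/s8c.png',cv2.resize(f['pixels'][150:320,380:540,::-1],None,fx=4,fy=3.5))"
```

```text
t 11.13 pos [0.4884 0.3019 0.1869] rpy [-90.49  -0.46  87.5 ] F [-0.3 -0.6 -0.6] w 0.0565
need dp [ 0.3 86.9  2.2] rot [ 0.49 -0.    0.46]
```

View pics/s8c.png

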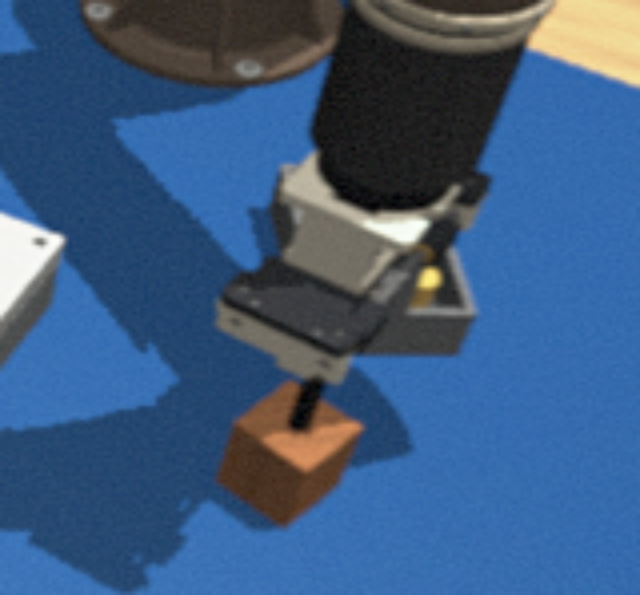

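Request:
{"op": "move_arm", "data": {
  "deltas": [
    {"dp": [0,25,2],"rotation": [0.5,0,0.4]},
    {"dp": [0,25,0],"rotation": [0,0,0]},
    {"dp": [0,20,0],"rotation": [0,0,0]},
    {"dp": [0,6,0],"rotation": [0,0,0]},
    {"dp": [0,0,0],"rotation": [0,0,0]}
  ]
}}

```text
t: 11.6
eef_pos: [0.492, 0.3023, 0.1185]
ee_rot: [-1.58, -0.008, 1.526]
force: [-0.1, 0.3, 1.3]
width: 0.0572
```

```bash
python3 -c "
from h import *
need([.487,.303,.1],87.5)"
```

```text
t 11.6 pos [0.492  0.3023 0.1185] rpy [-90.5   -0.43  87.43] F [-0.1  0.3  1.3] w 0.0572
need dp [ 0.3 18.5  5.2] rot [ 0.5  -0.07  0.43]
```

Request:
{"op": "move_arm", "data": {
  "deltas": [
    {"dp": [0,8,4],"rotation": [0.5,0,0.4]},
    {"dp": [0,6,1],"rotation": [0,0,0]},
    {"dp": [0,2,0],"rotation": [0,0,0]},
    {"dp": [0,0,0],"rotation": [0,0,0]}
  ]
}}

```text
t: 11.93
eef_pos: [0.4895, 0.3044, 0.1073]
ee_rot: [-1.576, -0.005, 1.526]
force: [-0.4, -0.2, 0.0]
width: 0.0564
```

```bash
python3 -c "
from h import *
need([.487,.303,.1],87.5)"
```

```text
t 11.93 pos [0.4895 0.3044 0.1073] rpy [-90.28  -0.31  87.44] F [-0.4 -0.2  0. ] w 0.0564
need dp [-1.5  7.2  2.5] rot [ 0.28 -0.06  0.31]
```

Request:
{"op": "move_arm", "data": {
  "deltas": [
    {"dp": [-1,6,2.5],"rotation": [0.3,0,0.3]},
    {"dp": [0,1,0],"rotation": [0,0,0]},
    {"dp": [0,0,0],"rotation": [0,0,0]},
    {"dp": [0,0,0],"rotation": [0,0,0]}
  ]
}}

```text
t: 12.27
eef_pos: [0.4873, 0.3042, 0.1012]
ee_rot: [-1.572, -0.001, 1.527]
force: [-0.1, -0.3, -0.1]
width: 0.0567
```

```bash
python3 -c "
from h import *
need([.487,.303,.1],87.5)"
```

```text
t 12.27 pos [0.4873 0.3042 0.1012] rpy [-9.004e+01 -8.000e-02  8.748e+01] F [-0.1 -0.3 -0.1] w 0.0567
need dp [-1.3  1.2  0.2] rot [ 0.04 -0.02  0.08]
```

Request:
{"op": "move_arm", "data": {
  "deltas": [
    {"dp": [-1,0,0],"rotation": [0,0,0]},
    {"dp": [0,0,0],"rotation": [0,0,0]},
    {"dp": [0,0,0],"rotation": [0,0,0]},
    {"dp": [0,0,0],"rotation": [0,0,0]},
    {"dp": [0,0,0],"rotation": [0,0,0]}
  ],
  "jaw": 255,
  "squeeze": 40
}}

```text
t: 12.68
eef_pos: [0.4874, 0.3033, 0.1016]
ee_rot: [-1.572, -0.002, 1.527]
force: [0.4, 0.4, -0.3]
width: 0.029
```

Request:
{"op": "move_arm", "data": {
  "deltas": [
    {"dp": [0,0,0],"rotation": [0,0,0]},
    {"dp": [0,0,0],"rotation": [0,0,0]},
    {"dp": [0,0,0],"rotation": [0,0,0]},
    {"dp": [0,0,0],"rotation": [0,0,0]}
  ]
}}

```text
t: 13.02
eef_pos: [0.4874, 0.3032, 0.1016]
ee_rot: [-1.572, -0.002, 1.527]
force: [0.3, 0.7, 0.5]
width: 0.0143
```

```bash
python3 -c "
from h import *
need([.487,.303,.1],87.5)"
```

```text
t 13.02 pos [0.4874 0.3032 0.1016] rpy [-90.07  -0.1   87.48] F [0.3 0.7 0.5] w 0.0143
need dp [-0.3  1.6  0.4] rot [ 0.07 -0.02  0.1 ]
```

Gripped at 14.3 mm width. Lift slowly, since the shaft has only ±2 mm of play in its hole.

Request:
{"op": "move_arm", "data": {
  "deltas": [
    {"dp": [0,-5,0],"rotation": [0,0,0]},
    {"dp": [0,-8,0],"rotation": [0,0,0]},
    {"dp": [0,-8,0],"rotation": [0,0,0]},
    {"dp": [0,-5,0],"rotation": [0,0,0]}
  ]
}}

```text
t: 13.35
eef_pos: [0.4868, 0.3026, 0.1287]
ee_rot: [-1.57, 0.0, 1.527]
force: [1.2, 0.0, 0.6]
width: 0.0139
```

```bash
python3 -c "
from h import *
need([.4874,.3032,.2],87.5)"
```

```text
t 13.35 pos [0.4868 0.3026 0.1287] rpy [-8.997e+01  2.000e-02  8.748e+01] F [1.2 0.  0.6] w 0.0139
need dp [  0.6 -71.3  -0.5] rot [-0.03 -0.02 -0.02]
```

Request:
{"op": "move_arm", "data": {
  "deltas": [
    {"dp": [0.5,-10,-0.5],"rotation": [0,0,0]},
    {"dp": [0,-10,0],"rotation": [0,0,0]},
    {"dp": [0,-10,0],"rotation": [0,0,0]},
    {"dp": [0,-10,0],"rotation": [0,0,0]},
    {"dp": [0,-10,0],"rotation": [0,0,0]}
  ]
}}

```text
t: 13.77
eef_pos: [0.4874, 0.3031, 0.1848]
ee_rot: [-1.571, -0.001, 1.527]
force: [0.1, 0.4, -0.3]
width: 0.014
```

```bash
python3 -c "
from h import *
need([.4874,.3032,.2],87.5)"
```

```text
t 13.77 pos [0.4874 0.3031 0.1848] rpy [-9.002e+01 -4.000e-02  8.748e+01] F [ 0.1  0.4 -0.3] w 0.014
need dp [  0.1 -15.2   0. ] rot [ 0.02 -0.02  0.04]
```

Continue up to about 0.23, then look.

Request:
{"op": "move_arm", "data": {
  "deltas": [
    {"dp": [0,-15,0],"rotation": [0,0,0]},
    {"dp": [0,-15,0],"rotation": [0,0,0]},
    {"dp": [0,-12,0],"rotation": [0,0,0]},
    {"dp": [0,0,0],"rotation": [0,0,0]}
  ]
}}

```text
t: 14.1
eef_pos: [0.4882, 0.3036, 0.2344]
ee_rot: [-1.575, -0.004, 1.527]
force: [0.6, 1.3, 0.0]
width: 0.0138
```

```bash
python3 -c "
from h import *
need([.5354,-.0178,.23],87.5)
f=grab('scene','s9')
cv2.imwrite('pics/s9c.png',cv2.resize(f['pixels'][150:320,380:540,::-1],None,fx=4,fy=3.5))
P=cloud(f)
m=(P[...,0]>.46)&(P[...,0]<.52)&(P[...,1]>.27)&(P[...,1]<.34)&(P[...,2]>.125)&(P[...,2]<.21)
q=P[m]
for z in np.arange(.13,.21,.01):
  s=q[(q[:,2]>=z)&(q[:,2]<z+.01)]
  if len(s):print(round(z,2),len(s),np.round(np.median(s,0),4))
"
```

```text
t 14.1 pos [0.4882 0.3036 0.2344] rpy [-90.22  -0.24  87.5 ] F [0.6 1.3 0. ] w 0.0138
need dp [-319.     3.3  -61.2] rot [ 0.22 -0.    0.24]
0.13 2 [0.4914 0.3026 0.1392]
0.14 7 [0.4921 0.3053 0.1444]
0.15 5 [0.4934 0.3051 0.1566]
0.16 9 [0.4921 0.3044 0.1635]
0.17 8 [0.4924 0.3043 0.1758]
0.18 7 [0.4914 0.306  0.1869]
0.19 7 [0.4926 0.3047 0.1956]
0.2 1 [0.4937 0.3051 0.2021]
```

View pics/s9c.png

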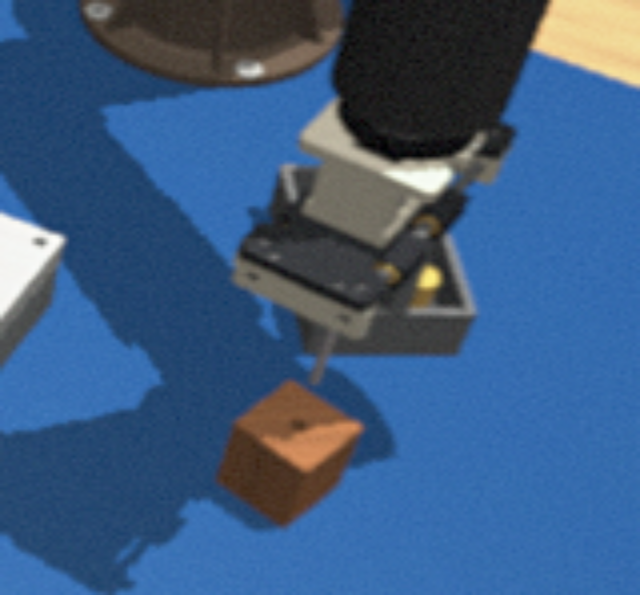

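The stylus is vertical and clear of the block, tip at about (318,378) in the crop and z ≈ 0.138. Carry it to the hole.

Request:
{"op": "move_arm", "data": {
  "deltas": [
    {"dp": [-20,0,-4],"rotation": [0.2,0,0.2]},
    {"dp": [-30,0,-6],"rotation": [0,0,0]},
    {"dp": [-35,0,-7],"rotation": [0,0,0]},
    {"dp": [-35,0,-7],"rotation": [0,0,0]},
    {"dp": [-35,0,-7],"rotation": [0,0,0]}
  ]
}}

```text
t: 14.57
eef_pos: [0.5107, 0.1476, 0.2302]
ee_rot: [-1.567, 0.0, 1.535]
force: [0.8, 0.1, -0.8]
width: 0.0145
```

Request:
{"op": "move_arm", "data": {
  "deltas": [
    {"dp": [-35,0,-7],"rotation": [0,0,0]},
    {"dp": [-35,0,-7],"rotation": [0,0,0]},
    {"dp": [-30,0,-6],"rotation": [0,0,0]},
    {"dp": [-20,0,-4],"rotation": [0,0,0]},
    {"dp": [-10,0,-2],"rotation": [0,0,0]}
  ]
}}

```text
t: 14.98
eef_pos: [0.5294, 0.0063, 0.2269]
ee_rot: [-1.562, 0.002, 1.533]
force: [0.3, 0.3, -1.3]
width: 0.0141
```

```bash
python3 -c "
from h import *
need([.5354,-.0178,.2],87.5)"
```

```text
t 14.98 pos [0.5294 0.0063 0.2269] rpy [-89.48   0.09  87.83] F [ 0.3  0.3 -1.3] w 0.0141
need dp [-23.8  26.9  -7.2] rot [-0.52  0.33 -0.09]
```

Request:
{"op": "move_arm", "data": {
  "deltas": [
    {"dp": [-14,10,-4],"rotation": [-0.5,0.3,0]},
    {"dp": [-5,10,-2],"rotation": [0,0,0]},
    {"dp": [0,5,0],"rotation": [0,0,0]},
    {"dp": [0,0,0],"rotation": [0,0,0]}
  ]
}}

```text
t: 15.32
eef_pos: [0.5337, -0.0158, 0.199]
ee_rot: [-1.568, 0.002, 1.523]
force: [0.2, 0.1, 0.2]
width: 0.0145
```

```bash
python3 -c "
from h import *
need([.5354,-.0178,.2],87.5)"
```

```text
t 15.32 pos [ 0.5337 -0.0158  0.199 ] rpy [-89.84   0.09  87.26] F [0.2 0.1 0.2] w 0.0145
need dp [-1.9 -1.  -1.8] rot [-0.16 -0.24 -0.09]
```

Request:
{"op": "move_arm", "data": {
  "deltas": [
    {"dp": [-2,5,-2],"rotation": [0,-0.2,0]},
    {"dp": [0,0,0],"rotation": [0,0,0]},
    {"dp": [0,0,0],"rotation": [0,0,0]}
  ]
}}

```text
t: 15.57
eef_pos: [0.5356, -0.0161, 0.193]
ee_rot: [-1.567, 0.002, 1.529]
force: [0.3, 0.1, 0.4]
width: 0.014
```

```bash
python3 -c "
from h import *
need([.5354,-.0178,.158],87.5)
f=grab('scene','s10')
cv2.imwrite('pics/s10c.png',cv2.resize(f['pixels'][160:260,290:410,::-1],None,fx=5,fy=5,interpolation=cv2.INTER_CUBIC))
f=grab('top','t10')
cv2.imwrite('pics/t10c.png',f['pixels'][130:300,200:420,::-1])
P=cloud(load('s10'))
m=(P[...,0]>.5)&(P[...,0]<.57)&(P[...,1]>-.05)&(P[...,1]<.02)&(P[...,2]>.092)&(P[...,2]<.17)
q=P[m]
for z in np.arange(.09,.17,.01):
  s=q[(q[:,2]>=z)&(q[:,2]<z+.01)]
  if len(s):print(round(z,2),len(s),np.round(np.median(s,0),4))
"
```

```text
t 15.57 pos [ 0.5356 -0.0161  0.193 ] rpy [-89.76   0.11  87.62] F [0.3 0.1 0.4] w 0.014
need dp [-1.7 35.   0. ] rot [-0.24  0.12 -0.11]
0.09 1 [ 0.5394 -0.0173  0.0979]
0.1 5 [ 0.5397 -0.0158  0.1052]
0.11 7 [ 0.5395 -0.0142  0.115 ]
0.12 9 [ 0.538  -0.0148  0.1254]
0.13 8 [ 0.5385 -0.0154  0.137 ]
0.14 5 [ 0.5369 -0.0143  0.1441]
0.15 8 [ 0.5385 -0.0157  0.1542]
0.16 4 [ 0.5407 -0.0142  0.1635]
```

View pics/s10c.png

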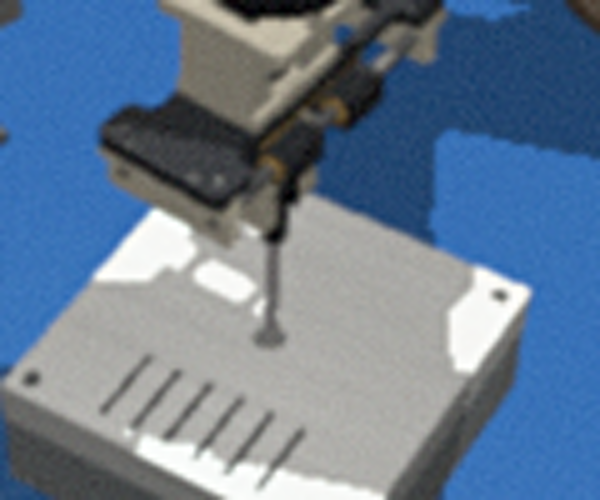

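View pics/t10c.png

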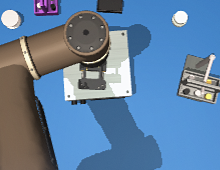

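The shaft's tip is over the hole (scene crop 268,335), about 2 mm off centre against 5.5 mm of play. Nudge it and descend.

Request:
{"op": "move_arm", "data": {
  "deltas": [
    {"dp": [-1.5,8,0.5],"rotation": [-0.2,0.1,0]},
    {"dp": [0,8,0],"rotation": [0,0,0]},
    {"dp": [0,4,0],"rotation": [0,0,0]},
    {"dp": [0,0,0],"rotation": [0,0,0]}
  ]
}}

```text
t: 16.0
eef_pos: [0.5353, -0.0166, 0.172]
ee_rot: [-1.572, 0.001, 1.529]
force: [0.6, -0.0, -0.3]
width: 0.0142
```

```bash
python3 -c "
from h import *
need([.5354,-.0178,.158],87.5)"
```

```text
t 16.0 pos [ 0.5353 -0.0166  0.172 ] rpy [-9.009e+01  6.000e-02  8.759e+01] F [ 0.6 -0.  -0.3] w 0.0142
need dp [-1.1 14.  -0.2] rot [ 0.09  0.09 -0.06]
```

The tip is about 10 mm inside the hole and touching nothing. Press on.

Request:
{"op": "move_arm", "data": {
  "deltas": [
    {"dp": [-1,5,0],"rotation": [0,0,0]},
    {"dp": [0,4,0],"rotation": [0,0,0]},
    {"dp": [0,2,0],"rotation": [0,0,0]},
    {"dp": [0,0,0],"rotation": [0,0,0]}
  ]
}}

```text
t: 16.33
eef_pos: [0.5355, -0.0178, 0.1599]
ee_rot: [-1.573, 0.001, 1.529]
force: [-0.8, 0.7, 2.4]
width: 0.0142
```

```bash
python3 -c "
from h import *
need([.5354,-.0178,.158],87.5)"
```

```text
t 16.33 pos [ 0.5355 -0.0178  0.1599] rpy [-9.011e+01  7.000e-02  8.760e+01] F [-0.8  0.7  2.4] w 0.0142
need dp [0.  1.9 0.1] rot [ 0.11  0.1  -0.07]
```

Request:
{"op": "move_arm", "data": {
  "deltas": [
    {"dp": [0,3,0],"rotation": [0,0,0]},
    {"dp": [0,0,0],"rotation": [0,0,0]},
    {"dp": [0,0,0],"rotation": [0,0,0]}
  ]
}}

```text
t: 16.58
eef_pos: [0.5357, -0.0179, 0.1579]
ee_rot: [-1.573, 0.001, 1.529]
force: [-2.0, 1.2, 4.2]
width: 0.014
```

Request:
{"op": "move_arm", "data": {
  "deltas": [
    {"dp": [0,3,0],"rotation": [0,0,0]},
    {"dp": [0,0,0],"rotation": [0,0,0]},
    {"dp": [0,0,0],"rotation": [0,0,0]}
  ]
}}

```text
t: 16.83
eef_pos: [0.5384, -0.0182, 0.159]
ee_rot: [-1.58, 0.002, 1.531]
force: [-1.7, -1.4, 3.0]
width: 0.0142
```

```bash
python3 -c "
from h import *
need([.5354,-.0178,.158],87.5)"
```

```text
t 16.83 pos [ 0.5384 -0.0182  0.159 ] rpy [-90.53   0.11  87.72] F [-1.7 -1.4  3. ] w 0.0142
need dp [0.2 1.  3. ] rot [ 0.53  0.23 -0.11]
```

The zero rows re-target the measured pose, so the push relaxes and the tool drifted 3 mm in x. I'll recentre and keep pushing in every row.

Request:
{"op": "move_arm", "data": {
  "deltas": [
    {"dp": [0,1,3],"rotation": [0.5,0.2,0]},
    {"dp": [0,2,0.5],"rotation": [0,0,0]},
    {"dp": [0,2,0],"rotation": [0,0,0]}
  ]
}}

```text
t: 17.08
eef_pos: [0.5378, -0.0181, 0.157]
ee_rot: [-1.578, 0.002, 1.529]
force: [-6.1, 1.3, 24.9]
width: 0.0141
```

```bash
python3 -c "
from h import *
need([.5354,-.0178,.158],87.5)"
```

```text
t 17.08 pos [ 0.5378 -0.0181  0.157 ] rpy [-90.4    0.11  87.58] F [-6.1  1.3 24.9] w 0.0141
need dp [ 0.2 -1.   2.4] rot [ 0.4   0.08 -0.1 ]
```

```bash
python3 -c "
from h import *
for i in range(4):
    f=grab('scene','s11'); need([.5354,-.0178,.158],87.5)
cv2.imwrite('pics/s11c.png',cv2.resize(f['pixels'][160:260,290:410,::-1],None,fx=5,fy=5,interpolation=cv2.INTER_CUBIC))"
```

```text
t 17.13 pos [ 0.5376 -0.0182  0.1571] rpy [-90.38   0.11  87.58] F [-4.8  1.  17.8] w 0.0142
need dp [ 0.3 -0.9  2.2] rot [ 0.38  0.08 -0.11]
t 17.18 pos [ 0.5375 -0.0181  0.1571] rpy [-90.37   0.11  87.58] F [-4.1  1.  17.8] w 0.0144
need dp [ 0.3 -0.9  2.1] rot [ 0.37  0.08 -0.11]
t 17.23 pos [ 0.5375 -0.0181  0.1572] rpy [-90.38   0.1   87.58] F [-4.9  0.9 17.3] w 0.0139
need dp [ 0.2 -0.9  2.1] rot [ 0.38  0.08 -0.1 ]
t 17.28 pos [ 0.5374 -0.0181  0.1572] rpy [-90.38   0.1   87.57] F [-3.   0.2 17.5] w 0.0142
need dp [ 0.2 -0.8  2. ] rot [ 0.38  0.07 -0.1 ]
```

View pics/s11c.png

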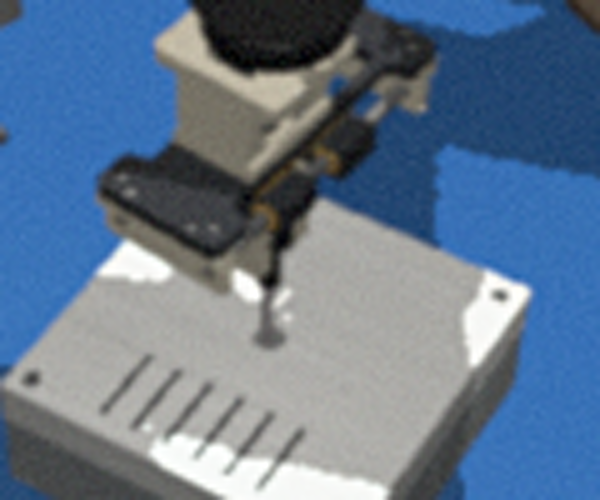

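The stylus is in the hole at crop (268,335). The force is a steady 17.5 N, far above the 5 N spring. The tip is at z ≈ 0.0606, matching 0.061 for fully down, so the button has bottomed. One last check of the caddy and the rest.

```bash
python3 -c "
from h import *
f=grab('scene','s12')
need([.5354,-.0178,.158],87.5)
P=cloud(f);k=((P[...,2]>.015)&(P[...,2]<.5)&(P[...,0]>.15)&(P[...,0]<.95)&(abs(P[...,1])<.6)).astype(np.uint8)
n,l,s,c=cv2.connectedComponentsWithStats(k)
for i in range(1,n):
    if s[i,4]>100:
        q=P[l==i];print(np.round(c[i]),'min',np.round(q.min(0),3),'max',np.round(q.max(0),3))"
```

```text
t 17.33 pos [ 0.5374 -0.0181  0.1571] rpy [-90.37   0.1   87.58] F [-3.3  0.9 17.9] w 0.014
need dp [ 0.2 -0.9  2. ] rot [ 0.37  0.08 -0.1 ]
[343. 208.] min [ 0.416 -0.129  0.015] max [0.656 0.1   0.5  ]
[267. 151.] min [ 0.407 -0.415  0.015] max [ 0.551 -0.276  0.26 ]
[193. 161.] min [ 0.513 -0.595  0.015] max [ 0.671 -0.504  0.25 ]
[474. 216.] min [0.166 0.166 0.015] max [0.362 0.354 0.197]
[231. 230.] min [ 0.681 -0.331  0.015] max [ 0.73  -0.282  0.066]
[452. 278.] min [0.452 0.268 0.015] max [0.525 0.34  0.087]
[281. 287.] min [ 0.731 -0.109  0.015] max [ 0.797 -0.016  0.03 ]
[345. 332.] min [0.721 0.117 0.015] max [0.846 0.203 0.141]
[404. 335.] min [0.674 0.252 0.015] max [0.736 0.311 0.049]
```

View pics/s12.png

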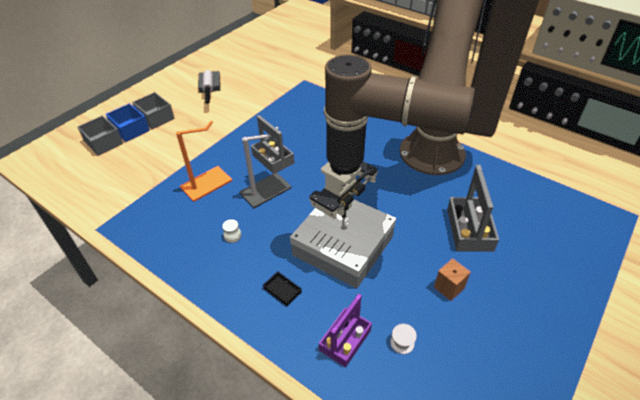

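The caddy hangs on the grey stand (270,148), the stylus is in the hole (345,222), and the other objects haven't moved. Handing in.

```bash
python3 -c "
from station import arm
print(arm.job_done())"
```

```text
the job is handed in; nothing more can be done
None
```

The caddy is hung on the grey stand's hook and released, and the stylus is still gripped with the reset button held down. I handed the job in at about 17.4 s; no verdict comes back.

**Caddy:** I pinched the handle about 30 mm off its middle, passed the hook through the window and lowered it until it rested. The last picture shows it still hanging there.

**Stylus and button:** I lifted the stylus straight out of its block and pressed its tip down through the hole. At hand-in the push was steady at about 17.5 N against the 5 N spring. The tip height works out at 0.0606 m, where fully down is 0.061 m. I inferred full travel from these two numbers, since the button's own travel can't be read.

**Other objects:** The spool, jar and small tray measured the same positions as at the start, within 1–4 mm of camera noise.

**Checks that were off:**
- The tool stands about 2 mm off the hole's centre in x, within the hole's 5.5 mm of play.
- There is a side force of about 3–5 N. I put it down to friction at the tip, but I did not rule out light contact with the hole wall.
- The first full push peaked at about 25 N before settling.

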